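# Load the spice drawer, shut it and knock its lock pins home

### The arm

A 6-joint arm with a two-finger parallel gripper is mounted at the origin on the work surface. World frame = base frame: x ahead of the robot, y to its left, z up, the work surface at z = 0. Lengths are in m, angles in degrees, forces in N, time in s.
With the tool pointing down it reaches from about 0.375 to 0.75 m from the base axis. Payload 9 kg.
Tool frame: the origin (TCP) lies at the very end of the fingers, on their centre line; the grasp point (between the pads) lies robot.grasp_offset behind it (robot.grasp_offset is the distance from the TCP to the grasp point, in m); z points along the fingers, x is the direction in which the jaws open and shut, and the axes are right-handed (so a half turn about z gives the same grasp; the last joint's range is limited). The gripper opens to 85 mm and grips with 20 to 120 N. Pads are 22 mm wide; open, the fingers measure 114 mm over their backs; the gripper's body (76 mm by 85 mm) begins 54 mm behind the grasp point. The pads swing forward as they close: fully open they stand 13 mm farther back than shut.
Start: joints at [55.021, 5.964, 5.575, 89.605, 0, 77.527], TCP at [0.23, 0.554, 0.231] pointing down, gripper open.
Joint ranges: [-171.21, 171.21], [-48.23, 106.86], [-62.78, 66.21], [-105.2, 120.99], [-86.42, 89.51], [-180, 180]. Speed limits (degrees/s): [127.2, 127.2, 147.25, 180, 180, 180].

### API

Orientations are given as [roll, pitch, yaw] about the fixed x, y, z axes, in that order (R = Rz(yaw) Ry(pitch) Rx(roll)).
In Python, from plant import robot, fingers, monitor, eyes, look_for gives the robot as it stands. Calls block until the motion is done:
- robot.move_to(position, orientation): joint-space move of the TCP to a pose.
- robot.move_linear(position, attitude=None, feed=0.15): straight line of the TCP; attitude=None keeps the orientation; feed is the mean speed in m/s.
- robot.move_j(angles): joint-space move.
- fingers.open_jaws() and fingers.close_gripper(force=None): open the fingers fully, or close them until they stop; force is the grip in N (None keeps the last).
- robot.pause(seconds).
- robot.ik(position, orientation): joint angles nearest the present ones, or None.
- monitor.sense(): the state.
- eyes.get_image(name): name is "scene" or "side" or "wrist"; returns (picture, depth): 400x640x3 uint8, red, green, blue; 400x640 float32, m along the optical axis (not along the pixel's ray), 0 where there is no reading.
- eyes.camera_info(name): a dict with "fov_y" (degrees; the focal length in pixels is half the picture's height over the tangent of half this angle, whatever the lens; pixels are square), "cx", "cy" (the principal point, pixels), "world_from_camera" (4x4, takes a point from camera to world coordinates). Camera axes: x right, y down, z forward; pixel columns grow to the right and rows downward; lengths in m; the calibration is good to about 2 mm. A picture is of the moment at which its call begins: read the wrist's pose just before it. camera_info takes no time and is no camera call; for the wrist camera it gives the pose at the moment of the call.
A pose or a line that the arm cannot do raises robot.PlanningError and nothing moves.
- robot.close_job(): hands the job in, once; it reports no verdict.
Trained networks look in the newest picture that a camera, given by its name, has taken for a name from the list of things; names that differ only in an ending like _2 or _b are one class to them, and where a whole thing is asked for, a point or a joint stands for the part that bears it (a point fixed in the world has none). Each returns a list of dicts, best first, with "p" (0 to 1); they miss things now and then, are a little off and sometimes report something else, mostly with a low value. They report only what shows in the picture. A call takes as long as a camera call. They do not tell look-alikes from the thing itself.
- look_for(camera, thing): "rect" ([left, top, right, bottom] in pixels, round what is visible of it).
The state is a dict: "time": time; "qpos": joint angles; "dq": joint speeds; "effort": joint torques, N m; "position": TCP position; "orientation": TCP orientation; "contact_force": force on the tool from outside, world axes, zero at the start; "ft_torque": the same for the moment, N m; "finger_gap": opening from 0.0 (shut) to 1.0 (fully open).
Only numpy, scipy, OpenCV 4.12 (cv2) and the standard library are available. Lean on these libraries where they do the work, as an engineer would, in place of code of your own. Each camera call takes 0.05 s, during which the arm holds its last target.

### The job

Open the drawer of the low drawer unit, stand all the small spice tins upright in it, and push it fully shut. Then take the upright wooden mallet and knock both steel lock pins on top of the unit fully home, each with a quick blow of the mallet and never with the gripper or anything else, and stand the mallet back on its round cork mat with its whole face on the mat. Leave all the other goods where they stand.

Things in the scene. Friction and masses are not known exactly. Their poses are not given: they have to be found in the camera images.
- drawer_floor (a point): Centre of the drawer's inner floor (18 mm above the table), moving with the drawer; x points into the unit (it opens along -x), y left, z up. The drawer is a wooden tray, inside 170 mm along x by 262 mm along y; its 6 mm walls rise 42 mm above the floor. Fully open, its foremost 150 mm lie clear of the unit and are loaded from above.
- drawer_front (a point): Middle of the top edge of the drawer's white front panel (85 mm above the table), axes as drawer_floor, 92 mm in front of it. The panel is 14 mm thick along x (this point is midway) and 296 mm wide. It can be pinched from above across its thickness while ajar, or pushed on its outer face. The thin bar handle is only for looks.
- drawer (a joint): How far the drawer is pulled out, m: 0 shut, 0.150 fully open; it starts a little ajar (0.05 to 0.09). It slides with 2 N of friction and some damping and stays where it is left.
- unit: Low drawer unit on the table: white sides, wooden top, 220 mm deep (x), 300 mm wide (y), 105 mm high; it does not move. Origin: centre of its underside; x points away from the drawer's front, y left. Front face at x = -110 mm. Two lock pins stand on its top, 75 mm behind the front face, 100 mm left (+y) and right of the middle.
- pin_left_head (a point): Centre of the flat top of the left lock pin's steel head (24 mm wide, 10 mm thick); 141 mm above the table when up, 119 mm when driven home. Below it on the unit's top is a dark collar, 32 mm wide and 4 mm high.
- pin_right_head (a point): The same for the right lock pin.
- pin_left (a joint): How far the left pin is down, m: 0 up, 0.022 fully home (its stop; the head is then just above its collar). Starts at 0 to 0.004. It is sprung but tight: it takes about 9 N to start it and 13 N at the bottom, and it stays where it is driven.
- pin_right (a joint): The same for the right pin.
- mallet: Upright wooden pounding mallet, about 0.42 kg: a round head, 64 mm wide and 38 mm high with a flat striking face below, and a straight round handle, 26 mm wide, rising from the head's middle to 130 mm. It stands on its face. Origin: centre of the striking face; z up the handle.
- mat: Round cork mat, 140 mm wide, 5 mm thick, fixed to the table: the mallet's place. Origin: centre of its underside.
- tin1: Small steel spice tin with a paper label, 54 mm wide, 50 mm tall, about 0.12 kg. Origin: centre of its underside; z up. Three or all of the four tins are there (None when absent).
- tin2: Small steel spice tin with a paper label, 54 mm wide, 50 mm tall, about 0.12 kg. Origin: centre of its underside; z up. Three or all of the four tins are there (None when absent).
- tin3: Small steel spice tin with a paper label, 54 mm wide, 50 mm tall, about 0.12 kg. Origin: centre of its underside; z up. Three or all of the four tins are there (None when absent).
- tin4: Small steel spice tin with a paper label, 54 mm wide, 50 mm tall, about 0.12 kg. Origin: centre of its underside; z up. Three or all of the four tins are there (None when absent).
- soup1: Bystander, to be left alone: food can, 74 wide, 105 tall (mm). Origin: centre of its underside.
- soup2: Bystander, to be left alone: food can, 74 wide, 105 tall (mm). Origin: centre of its underside.
- fish1: Bystander, to be left alone: flat food can, 86 wide, 35 tall (mm). Origin: centre of its underside.
- fish2: Bystander, to be left alone: flat food can, 86 wide, 35 tall (mm). Origin: centre of its underside.
- bottle: Bystander, to be left alone: amber glass bottle, 70 wide, 200 tall (mm). Origin: centre of its underside.
- pasta: Bystander, to be left alone: cardboard packet, 50 x 110 x 180 tall (mm). Origin: centre of its underside.
- jar: Bystander, to be left alone: big glass jar, 80 wide, 130 tall (mm). Origin: centre of its underside.
Not all that is in view belongs to the job. What is meant by the mallet is not turquoise, and is the larger of those in its own colour. Leave any yellow look-alike of the tin3 alone.

How it is judged:
By the outcome, as a careful person would: the job done as asked, in the order asked, and still so for the second after the job is handed in, with the robot touching nothing.
Of tin1, tin2, tin3, tin4 only 3 to 4 are there at a start; the rules pass over those that are not, and their reading is None.
At some moment in a run one of tin1, tin2, tin3, tin4, mallet may be knocked a few centimetres aside while the robot is not near it.
It also fails if it takes over 208 s, if anything falls off the work surface, if the arm or the gripper's body presses on something with over 40 N, if the wrist force passes 120 N, or if a joint passes its speed limit or range.

## Working session

There is one attempt and no reset: what is moved stays moved. The work goes in short steps, each a Python script; the robot and the scene stay as the last script left them, time stands still between calls to the robot, and variables do not carry over. Pictures are saved under pics/ and viewed, and the job is handed in when it is done.

```bash
ls; mkdir -p pics; python3 - <<'E'
from plant import robot, fingers, monitor, eyes, look_for
import cv2
s=monitor.sense(); print(s, robot.grasp_offset)
for n in ["scene","side","wrist"]:
    im,d=eyes.get_image(n); cv2.imwrite(f"pics/a_{n}.png",im[:,:,::-1]); 
    i=eyes.camera_info(n); print(n,i)
E
```

```text
pics
{'time': 0.0, 'qpos': array([ 5.50222796e+01,  5.99824556e+00,  5.52695513e+00,  8.96048044e+01,
       -1.03563620e-04,  7.75274716e+01]), 'dq': array([ 0.106589  , -0.08067064, -0.02506028,  0.01874123, -0.05338067,
        0.09370086]), 'effort': array([-1.27348798e-03, -5.56929231e+01,  5.03650153e+01,  1.71577820e-02,
       -4.27092373e-04, -2.15271470e-06]), 'position': array([0.2294486 , 0.55403323, 0.23052514]), 'orientation': array([-1.79983667e+02,  7.43213321e-02,  6.74948186e+01]), 'contact_force': array([ 0.31205247,  0.62313882, -0.09391221]), 'ft_torque': array([ 0.06497972,  0.02260902, -0.03183693]), 'finger_gap': 0.9999618374572992} 0.0187
scene {'fov_y': 54.2695848315809, 'cx': 315.2275153240739, 'cy': 201.25002157158957, 'world_from_camera': array([[-0.71651738,  0.53754094, -0.44458135,  1.15141204],
       [ 0.69756665,  0.55040398, -0.45875509,  0.63459769],
       [-0.0019003 , -0.63883112, -0.76934465,  1.21331389],
       [ 0.        ,  0.        ,  0.        ,  1.        ]])}
side {'fov_y': 56.5762076074458, 'cx': 319.72958799189956, 'cy': 195.5679666343854, 'world_from_camera': array([[ 0.97698022, -0.16722851,  0.1324548 ,  0.35097701],
       [-0.21266665, -0.7145476 ,  0.66647927, -0.82060142],
       [-0.01680908, -0.67930578, -0.7336628 ,  0.97631204],
       [ 0.        ,  0.        ,  0.        ,  1.        ]])}
wrist {'fov_y': 65.03239726801885, 'cx': 321.1221141392067, 'cy': 200.46177855902405, 'world_from_camera': array([[ 0.38243732,  0.88140705,  0.27724234,  0.1569714 ],
       [ 0.92398063, -0.36441757, -0.11601569,  0.58327807],
       [-0.00122506,  0.30053528, -0.95376991,  0.37422375],
       [ 0.        ,  0.        ,  0.        ,  1.        ]])}
```

View pics/a_scene.png

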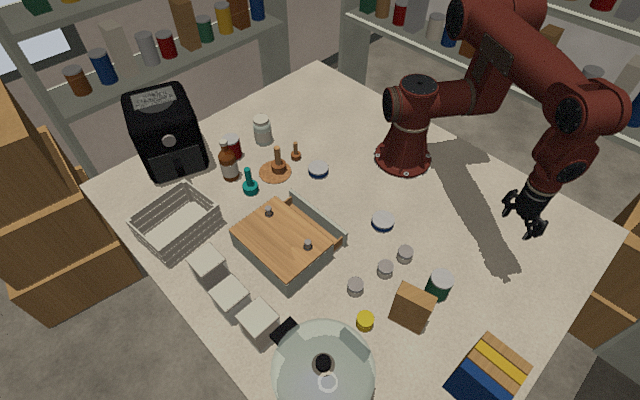

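View pics/a_side.png

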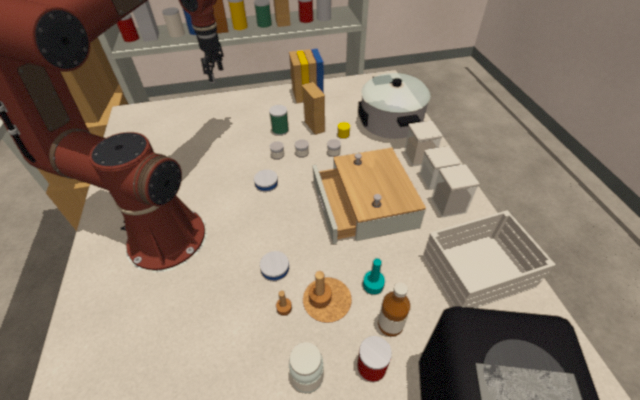

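View pics/a_wrist.png

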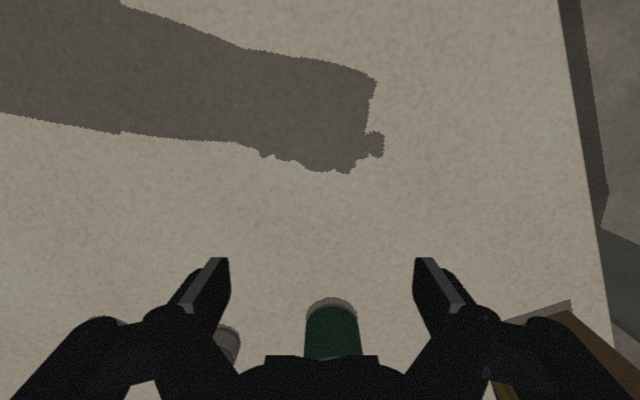

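```bash
cat > h.py <<'E'
from plant import robot, fingers, monitor, eyes, look_for
import numpy as np, cv2
def snap(n,save=None):
    i=eyes.camera_info(n); im,d=eyes.get_image(n)
    if save: cv2.imwrite(f"pics/{save}.png",im[:,:,::-1])
    f=im.shape[0]/2/np.tan(np.radians(i["fov_y"]/2))
    v,u=np.mgrid[0:im.shape[0],0:im.shape[1]]
    T=i["world_from_camera"]
    P=np.stack([(u-i["cx"])/f*d,(v-i["cy"])/f*d,d],-1)@T[:3,:3].T+T[:3,3]
    P[d<=0]=np.nan
    return im,d,P
def top(P,rect,zlo,zhi,pad=4):
    l,t,r,b=[int(x) for x in rect]
    Q=P[max(0,t-pad):b+pad,max(0,l-pad):r+pad].reshape(-1,3)
    Q=Q[(Q[:,2]>zlo)&(Q[:,2]<zhi)]
    if len(Q)<5: return None
    c,r=cv2.minEnclosingCircle(Q[:,:2].astype(np.float32))
    return np.round([c[0],c[1],r,np.median(Q[:,2]),len(Q),Q[:,0].mean(),Q[:,1].mean()],4)
E
python3 - <<'E'
from h import *
Z={'tin1':(.04,.06),'mallet':(.12,.14),'fish1':(.03,.04),'soup1':(.095,.115),'jar':(.12,.14),'bottle':(.18,.21),'pasta':(.17,.19),'pin_left_head':(.125,.15)}
for n in ["scene","side"]:
    im,d,P=snap(n)
    np.save(f"P_{n}.npy",P)
    for t in ['tin1','mallet','mat','fish1','soup1','jar','bottle','pasta','pin_left_head','unit','drawer']:
        for r in look_for(n,t):
            if r['p']<.25: continue
            z=Z.get(t)
            print(n,t,round(r['p'],2),np.round(r['rect']), top(P,r['rect'],*z) if z else '')
E
```

```text
scene tin1 0.84 [397. 247. 412. 265.] [4.401e-01 3.255e-01 5.750e-02 4.990e-02 1.890e+02 4.139e-01 3.253e-01]
scene tin1 0.73 [348. 276. 366. 296.] [6.303e-01 2.841e-01 2.980e-02 5.000e-02 2.130e+02 6.319e-01 2.876e-01]
scene tin1 0.51 [379. 258. 394. 283.] [5.063e-01 3.125e-01 2.870e-02 5.000e-02 1.970e+02 5.085e-01 3.139e-01]
scene mallet 0.77 [241. 169. 260. 193.] [ 6.022e-01 -3.129e-01  1.300e-02  1.294e-01  3.400e+01  6.028e-01
 -3.116e-01]
scene mallet 0.54 [272. 143. 288. 173.] [ 4.432e-01 -3.199e-01  1.330e-02  1.332e-01  3.800e+01  4.462e-01
 -3.179e-01]
scene mat 0.81 [262. 162. 294. 183.] 
scene mat 0.29 [221. 132. 244. 161.] 
scene fish1 0.79 [370. 210. 394. 232.] [3.471e-01 1.742e-01 4.450e-02 3.550e-02 3.220e+02 3.494e-01 1.746e-01]
scene fish1 0.71 [308. 159. 330. 178.] [ 3.299e-01 -1.959e-01  4.630e-02  3.550e-02  2.270e+02  3.311e-01
 -1.935e-01]
scene soup1 0.8 [222. 135. 242. 161.] [ 5.609e-01 -4.806e-01  9.970e-02  1.059e-01  1.970e+02  5.439e-01
 -5.016e-01]
scene soup1 0.78 [427. 268. 458. 303.] [4.428e-01 4.833e-01 3.850e-02 1.051e-01 4.180e+02 4.457e-01 4.834e
[... 1987 characters left out ...]
1]
side soup1 0.41 [314. 168. 356. 244.] [ 6.001e-01 -2.260e-02  1.340e-01  1.052e-01  8.210e+02  6.196e-01
  9.000e-04]
side jar 0.63 [289. 342. 325. 394.] [ 3.674e-01 -5.206e-01  3.520e-02  1.303e-01  8.190e+02  3.673e-01
 -5.227e-01]
side bottle 0.75 [379. 285. 411. 337.] [ 6.109e-01 -4.411e-01  1.680e-02  1.993e-01  1.740e+02  6.087e-01
 -4.434e-01]
side pasta 0.63 [300.  81. 324. 133.] [5.887e-01 4.676e-01 5.960e-02 1.794e-01 2.350e+02 5.892e-01 4.628e-01]
side pin_left_head 0.38 [355. 153. 361. 160.] [6.681e-01 9.640e-02 1.250e-02 1.379e-01 3.600e+01 6.674e-01 9.360e-02]
side unit 0.57 [312. 145. 429. 244.] 
side drawer 0.65 [313. 169. 359. 248.] 
side drawer 0.27 [271. 141. 282. 158.]
```

```bash
python3 - <<'E'
from h import *
for n in ["scene","side"]:
    P=np.load(f"P_{n}.npy"); x,y,z=P[...,0],P[...,1],P[...,2]
    box=(x>.45)&(x<.95)&(y>-.22)&(y<.26)
    def comps(m,mn):
        k,l,s,c=cv2.connectedComponentsWithStats(m.astype(np.uint8)); 
        for i in range(1,k):
            if s[i,4]>=mn:
                q=P[l==i]; print(n,s[i,4],np.round(cv2.minAreaRect(q[:,:2].astype(np.float32)),3) if 0 else [np.round(w,4) for w in cv2.minAreaRect(q[:,:2].astype(np.float32))],q.mean(0).round(4))
    print('top'); comps(box&(z>.1015)&(z<.1085),300)
    print('pin'); comps(box&(z>.13)&(z<.146),15)
    print('front'); comps(box&(z>.078)&(z<.09),40)
im,d,P=snap("side"); 
hsv=cv2.cvtColor(im,cv2.COLOR_RGB2HSV)
for n in ["scene","side"]:
    im,d,P=snap(n); z=P[...,2]
    hsv=cv2.cvtColor(im,cv2.COLOR_RGB2HSV)
    m=(hsv[...,1]>90)&(z>.001)&(z<.009)&(abs(P[...,0]-.45)<.12)&(abs(P[...,1]+.32)<.12)
    q=P[m]; print(n,len(q),cv2.fitEllipse(cv2.convexHull(q[:,:2].astype(np.float32))) if len(q)>5 else '',q.min(0),q.max(0))
    l={'scene':(200,100,400,340),'side':(240,100,450,330)}[n]
    c=im[l[1]:l[3],l[0]:l[2]]; cv2.imwrite(f"pics/b_{n}.png",cv2.resize(c,None,fx=2.5,fy=2.5)[:,:,::-1])
E
```

```text
top
scene 3968 [array([ 7.047e-01, -1.000e-04]), array([0.2228, 0.3025]), np.float64(0.5589)] [0.7113 0.0089 0.1051]
pin
scene 33 [array([ 0.6728, -0.0985]), array([0.0204, 0.022 ]), np.float64(51.1228)] [ 0.6729 -0.0978  0.1403]
scene 44 [array([0.6694, 0.0985]), array([0.0231, 0.0224]), np.float64(81.6026)] [0.6695 0.1001 0.1368]
scene 215 [array([ 0.9257, -0.0773]), array([0.0972, 0.0481]), np.float64(89.7478)] [ 0.9255 -0.0705  0.1434]
scene 493 [array([0.9258, 0.1824]), array([0.0483, 0.095 ]), np.float64(0.0332)] [0.9264 0.1841 0.1358]
scene 35 [array([0.9249, 0.2534]), array([0.013 , 0.0405]), np.float64(88.7532)] [0.9232 0.2534 0.1315]
front
scene 284 [array([ 0.5265, -0.0026]), array([0.0189, 0.2943]), np.float64(1.4025)] [0.5267 0.0027 0.0844]
scene 43 [array([0.6524, 0.1479]), array([0.1155, 0.0033]), np.float64(1.763)] [0.6541 0.1483 0.0847]
scene 48 [array([0.7671, 0.1495]), array([0.017 , 0.0957]), np.float64(81.5549)] [0.7727 0.1493 0.0845]
top
side 4024 [array([ 0.7044, -0.0038]), array([0.2211, 0.3049]), np.float64(0.7084)] [ 0.7034 -0.0179  0.1052]
pin
side 25 [arra
[... 732 characters left out ...]
rray([ 0.525, -0.008]), array([0.0146, 0.2941]), np.float64(0.9017)] [ 0.5246 -0.0213  0.0846]
side 80 [array([ 0.9079, -0.0897]), array([0.0425, 0.1006]), np.float64(26.4701)] [ 0.9129 -0.0971  0.0842]
side 165 [array([ 0.706 , -0.1527]), array([0.0138, 0.2183]), np.float64(87.7753)] [ 0.6972 -0.1527  0.084 ]
scene 329 ((0.4454476237297058, -0.3311806917190552), (0.13587909936904907, 0.33604663610458374), 119.29550170898438) [ 0.34533726 -0.40040611  0.00111823] [ 0.55355177 -0.22353084  0.00899952]
side 1159 ((0.44438695907592773, -0.33447420597076416), (0.1364584118127823, 0.18300768733024597), 101.02313232421875) [ 0.3439238  -0.39933302  0.00105181] [ 0.52989708 -0.26244809  0.00897105]
```

View pics/b_side.png

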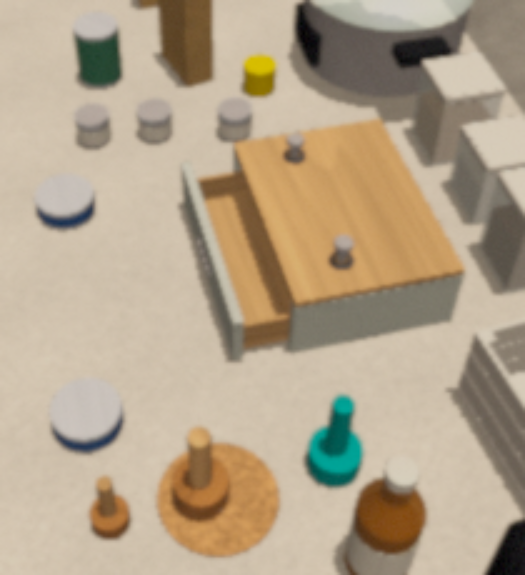

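View pics/b_scene.png

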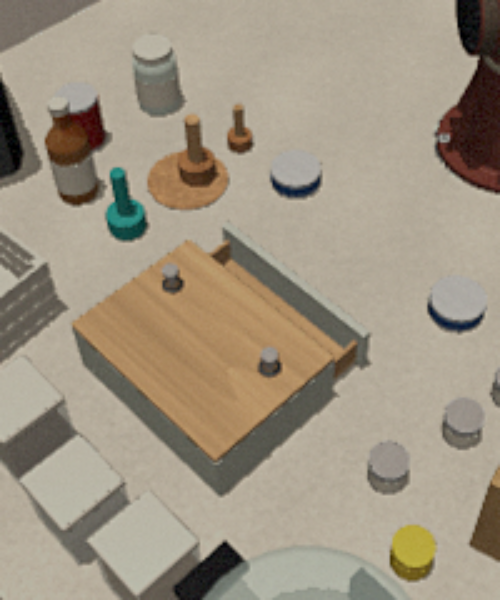

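```bash
cat >> h.py <<'E'
def st(tag=''):
    s=monitor.sense(); print(tag,'t',round(s['time'],2),'p',s['position'].round(4),'F',s['contact_force'].round(1),'gap',round(s['finger_gap'],3)); return s
E
python3 - <<'E'
from h import *
y=0.0; x0=.5258-.0001
st()
robot.move_to([x0,y,.20],[180,0,0]); st('above')
robot.move_linear([x0,y,.058]); st('down')
fingers.close_gripper(force=40); st('pinch')
robot.move_linear([x0-.095,y,.058],feed=.1); st('pulled')
E
```

```text
t 1.5 p [0.2297 0.5543 0.2313] F [-0.2  0.3 -0.2] gap 0.998
above t 3.75 p [0.5257 0.0007 0.2001] F [0.1 0.2 0.5] gap 1.002
down t 4.85 p [ 5.264e-01 -1.000e-04  5.900e-02] F [-0.5  0.2 -0.2] gap 1.003
pinch t 5.5 p [ 0.5259 -0.      0.0582] F [-0.4  0.2  2.8] gap 0.158
pulled t 6.6 p [ 0.4385 -0.0012  0.0585] F [ 54.   -2.8 -38.2] gap 0.157
```

```bash
cat >> h.py <<'E'
def tins():
    """tops at z~.05 from scene & side, averaged"""
    out={}
    for n in ["scene","side"]:
        im,d,P=snap(n); hsv=cv2.cvtColor(im,cv2.COLOR_RGB2HSV)
        L=[]
        m=(P[...,2]>.046)&(P[...,2]<.054)&(P[...,0]>.3)&(P[...,0]<.75)&(P[...,1]>-.6)&(P[...,1]<.6)
        k,l,s,c=cv2.connectedComponentsWithStats(m.astype(np.uint8))
        for i in range(1,k):
            if s[i,4]>=60:
                q=P[l==i]; cc,r=cv2.minEnclosingCircle(q[:,:2].astype(np.float32))
                L.append(tuple(np.round([cc[0],cc[1],r,q[:,2].mean(),np.median(hsv[l==i][:,1])],4)))
        out[n]=L
    return out
E
python3 - <<'E'
from h import *
fingers.open_jaws(); st('open')
robot.move_linear([.4385,0,.16],feed=.25); 
robot.move_to([.45,.2,.3],[180,0,0]);st()
for n,L in tins().items():
    for a in L: print(n,[float(v) for v in a])
im,d,P=snap("side","c_side")
m=(P[...,2]>.078)&(P[...,2]<.09)&(abs(P[...,1])<.2)&(P[...,0]>.4)&(P[...,0]<.56); q=P[m]; print(len(q),q.mean(0),cv2.minAreaRect(q[:,:2].astype(np.float32)))
snap("scene","c_scene")
E
```

```text
open t 7.29 p [0.4306 0.     0.058 ] F [-0.1  0.3  0.4] gap 1.0
 t 8.82 p [0.4498 0.1993 0.2986] F [-0.9 -0.4 -0.3] gap 1.0
scene [0.4092, 0.3245, 0.0284, 0.05, 25.0]
scene [0.5069, 0.3128, 0.0293, 0.0502, 25.0]
scene [0.6305, 0.2853, 0.0283, 0.0501, 25.0]
scene [0.6972, 0.3869, 0.0283, 0.0503, 168.0]
side [0.6957, 0.3806, 0.0297, 0.05, 255.0]
side [0.506, 0.3085, 0.0284, 0.0501, 32.0]
side [0.6285, 0.2824, 0.029, 0.0497, 31.0]
side [0.4101, 0.319, 0.0297, 0.0503, 32.0]
308 [ 0.43768954 -0.02245833  0.08488848] ((0.437831312417984, -0.008073791861534119), (0.01430901326239109, 0.296090304851532), 0.8924552798271179)
```

View pics/c_side.png

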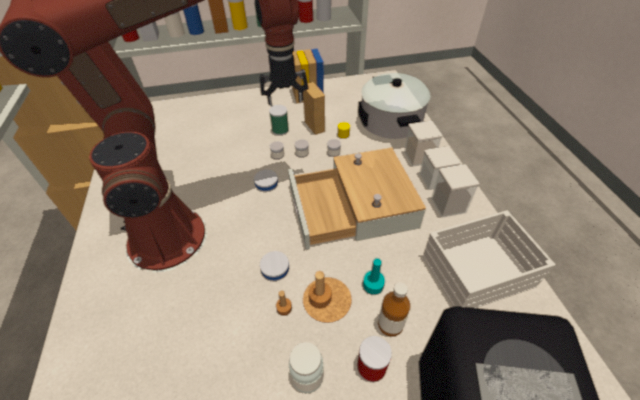

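```bash
cat >> h.py <<'E'
def fetch(p,q):
    x,y=p
    robot.move_to([x,y,.15],[180,0,90])
    robot.move_linear([x,y,.013],feed=.2)
    fingers.close_gripper(force=40); g=st('grip')
    robot.move_linear([x,y,.17],feed=.25)
    s=st('lift')
    if s['finger_gap']<.5: raise SystemExit('missed')
    robot.move_to([q[0],q[1],.17],[180,0,0])
    robot.move_linear([q[0],q[1],.0325],feed=.15); s=st('placed')
    fingers.open_jaws()
    robot.move_linear([q[0],q[1],.17],feed=.25); st('up')
E
python3 - <<'E'
from h import *
fetch((.6297,.2838),(.516,-.083))
robot.move_to([.45,.2,.3],[180,0,0])
for n,L in tins().items():
    for a in L: print(n,[float(v) for v in a])
snap("side","d_side")
E
```

```text
grip t 11.59 p [0.6308 0.2841 0.0148] F [-1.3 -0.6  5.8] gap 0.623
lift t 12.37 p [0.629  0.2836 0.168 ] F [-0.6 -0.1 -2.1] gap 0.618
placed t 14.87 p [ 0.5164 -0.0828  0.0326] F [1.2 0.8 1. ] gap 0.623
up t 15.99 p [ 0.5158 -0.0829  0.1692] F [ 0.7 -0.4 -0.6] gap 1.002
scene [0.4093, 0.3241, 0.0277, 0.0501, 25.0]
scene [0.5064, 0.3139, 0.0286, 0.0501, 25.0]
scene [0.6974, 0.3867, 0.0288, 0.0501, 168.0]
side [0.6976, 0.3835, 0.0289, 0.0499, 255.0]
side [0.5063, 0.3117, 0.0301, 0.0499, 31.0]
side [0.4091, 0.3211, 0.0296, 0.0499, 32.0]
```

View pics/d_side.png

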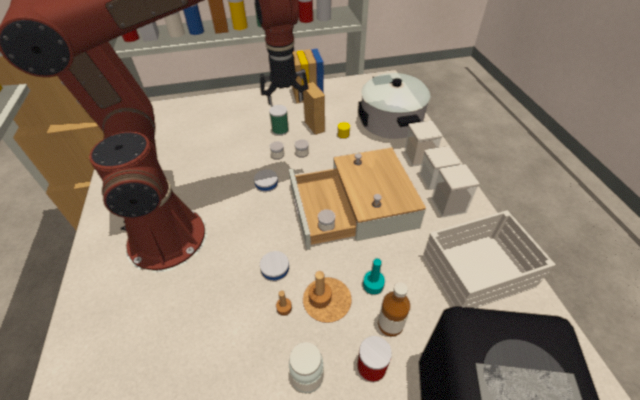

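The tin stands in the drawer at side pixel (326,219). Next comes tin B, then tin A, after a fresh look at each.

```bash
python3 - <<'E'
from h import *
def near(p):
    o=tins(); r=[]
    for n,L in o.items():
        c=[a for a in L if a[4]<100 and np.hypot(a[0]-p[0],a[1]-p[1])<.045]
        print(n,[[float(v) for v in a[:4]] for a in c])
        if c: r.append(min(c,key=lambda a:np.hypot(a[0]-p[0],a[1]-p[1]))[:2])
    return np.mean(r,0)
a=near((.5063,.3125)); fetch(a,(.516,-.002))
robot.move_to([.45,.2,.3],[180,0,0])
a=near((.4092,.3225)); fetch(a,(.516,.079))
robot.move_to([.40,0,.3],[180,0,0])
for n in ["scene","side"]:
    im,d,P=snap(n,"e_"+n); z=P[...,2]
    m=(z>.062)&(z<.073)&(abs(P[...,1])<.13)&(P[...,0]>.45)&(P[...,0]<.58)
    k,l,s,c=cv2.connectedComponentsWithStats(m.astype(np.uint8))
    for i in range(1,k):
        if s[i,4]>30: q=P[l==i]; print(n,s[i,4],cv2.minEnclosingCircle(q[:,:2].astype(np.float32)),q[:,2].mean())
for n,L in tins().items():
    for a in L: print(n,[float(v) for v in a])
st()
E
```

```text
scene [[0.5062, 0.3131, 0.0288, 0.05]]
side [[0.5058, 0.3093, 0.0305, 0.0502]]
grip t 19.95 p [0.5071 0.3116 0.0146] F [-0.7 -1.1  5.7] gap 0.622
lift t 20.73 p [0.5053 0.311  0.1683] F [-0.1 -0.2 -1.6] gap 0.621
placed t 22.98 p [ 0.5161 -0.0018  0.0324] F [-0.1  0.8 -1.3] gap 0.625
up t 24.11 p [ 0.5157 -0.0019  0.1691] F [-0.9  0.5  0.4] gap 0.997
scene [[0.4106, 0.3248, 0.0278, 0.0504]]
side [[0.4098, 0.3202, 0.03, 0.0503]]
grip t 27.62 p [0.4111 0.3229 0.0144] F [-1.1 -1.8  5. ] gap 0.618
lift t 28.39 p [0.4096 0.3223 0.1684] F [ 0.1 -0.7 -1.7] gap 0.621
placed t 30.49 p [0.5161 0.0793 0.0326] F [-0.5  0.2 -1.8] gap 0.62
up t 31.62 p [0.5157 0.079  0.1692] F [-0.4  0.8 -0.5] gap 1.002
scene 51 ((0.45199495553970337, -0.0538363978266716), 0.07334082573652267) 0.06778220323612942
scene 135 ((0.5194427967071533, -0.07921600341796875), 0.02989906445145607) 0.06781131825093221
scene 147 ((0.5173712968826294, 0.001280195894651115), 0.030271952971816063) 0.06781579709140648
scene 150 ((0.5146967172622681, 0.08320964872837067), 0.028821833431720734) 0.06820789625075031
side 153 ((0.5145445466041565, 0.07970184832811356), 0.029801009222865105) 0.06796424568354019
side 179 ((0.5175296664237976, -0.004936771932989359), 0.0284543726593256) 0.06796962607316911
side 198 ((0.5209866166114807, -0.08467456698417664), 0.02905954048037529) 0.0680753287103035
scene [0.6969, 0.3872, 0.0284, 0.0503, 167.0]
side [0.6976, 0.3832, 0.0311, 0.05, 255.0]
side [0.5305, 0.1291, 0.0758, 0.05, 139.0]
side [0.599, -0.1486, 0.1412, 0.0501, 50.0]
 t 32.61 p [0.4001 0.0005 0.2985] F [-0.6 -0.  -0.9] gap 0.999
```

View pics/e_side.png

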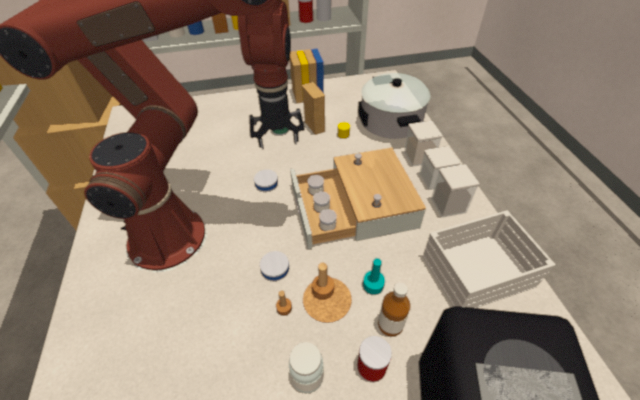

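View pics/e_scene.png

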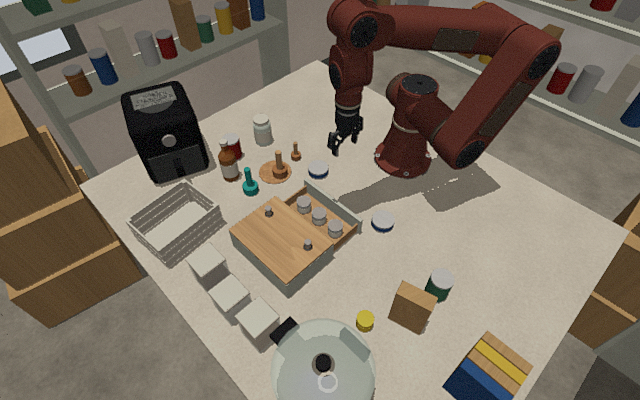

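```bash
python3 - <<'E'
from h import *
fingers.close_gripper(force=40)
robot.move_to([.395,-.003,.2],[180,0,90])
robot.move_linear([.395,-.003,.066],feed=.2); st('ready')
robot.move_linear([.55,-.003,.066],feed=.08); st('p')
x=.55
while x<.59:
    x+=.004; robot.move_linear([x,-.003,.066],feed=.05); s=st('p')
    if abs(s['contact_force'][0])>25: break
robot.move_linear([.5,-.003,.066],feed=.2)
robot.move_linear([.45,-.003,.2],feed=.3)
robot.move_to([.40,.15,.3],[180,0,90]); fingers.open_jaws()
for n in ["scene","side"]:
    im,d,P=snap(n,"f_"+n); z=P[...,2]
    m=(z>.078)&(z<.09)&(abs(P[...,1])<.2)&(P[...,0]>.4)&(P[...,0]<.597); q=P[m]; print(len(q),q.mean(0),cv2.minAreaRect(q[:,:2].astype(np.float32)))
    hsv=cv2.cvtColor(im,cv2.COLOR_RGB2HSV)
    m=(z>.127)&(z<.142)&(abs(P[...,0]-.45)<.09)&(abs(P[...,1]+.32)<.09)
    q=P[m]; print('mallet',cv2.minEnclosingCircle(q[:,:2].astype(np.float32)),q[:,2].max(),len(q))
    m=(hsv[...,1]>90)&(z>.002)&(z<.009)&(abs(P[...,0]-.45)<.12)&(abs(P[...,1]+.32)<.12)
    k,l,s,c=cv2.connectedComponentsWithStats(m.astype(np.uint8)); 
    for i in range(1,k):
        if s[i,4]>100: q=P[l==i]; print('mat',s[i,4],cv2.minEnclosingCircle(q[:,:2].astype(np.float32)),q.min(0),q.max(0))
st()
E
```

```text
ready t 35.6 p [ 0.3956 -0.0032  0.0672] F [-0.5 -1.3  0.4] gap 0.002
p t 37.69 p [ 0.5499 -0.0032  0.0661] F [-0.9  0.4 -0.7] gap -0.0
p t 37.94 p [ 0.5546 -0.0031  0.0664] F [ 0.4 -0.1 -0.5] gap 0.0
p t 38.19 p [ 0.5585 -0.0031  0.0662] F [ 0.2  0.9 -0.1] gap -0.001
p t 38.44 p [ 0.5623 -0.003   0.066 ] F [ 0.2 -0.7  1. ] gap -0.001
p t 38.69 p [ 0.5663 -0.003   0.066 ] F [ 0.  -0.5 -0.3] gap 0.001
p t 38.94 p [ 0.5704 -0.003   0.066 ] F [ 0.9 -1.5  0. ] gap 0.001
p t 39.19 p [ 0.5708 -0.0029  0.0657] F [-19.3  -1.6  12.5] gap 0.001
p t 39.44 p [ 0.5708 -0.0028  0.0656] F [-41.4  -1.9  28.3] gap 0.002
72 [0.58341252 0.01321269 0.08503286] ((0.5829848051071167, 0.0019889622926712036), (0.2921580374240875, 0.017069613561034203), 88.57608795166016)
mallet ((0.4568482041358948, -0.2977586090564728), 0.013286786153912544) 0.14113546483361583 30
mat 286 ((0.46325600147247314, -0.3280853033065796), 0.07144410163164139) [ 0.39204738 -0.3944918   0.00204135] [ 0.52848419 -0.25814427  0.00899127]
311 [ 0.58701875 -0.01748972  0.08474171] ((0.5878432989120483, -0.006380334496498108), (0.017176786437630653, 0.29784536361694336), 0.3177741467952728)
mallet ((0.45522087812423706, -0.30304354429244995), 0.013214861042797565) 0.13840328874287133 74
mat 1234 ((0.46117767691612244, -0.3312879204750061), 0.06941860169172287) [ 0.39290106 -0.39942041  0.0020054 ] [ 0.52988061 -0.26885746  0.00898408]
 t 42.27 p [0.4  0.15 0.3 ] F [-0.3 -0.6  0.3] gap 0.998
```

View pics/f_side.png

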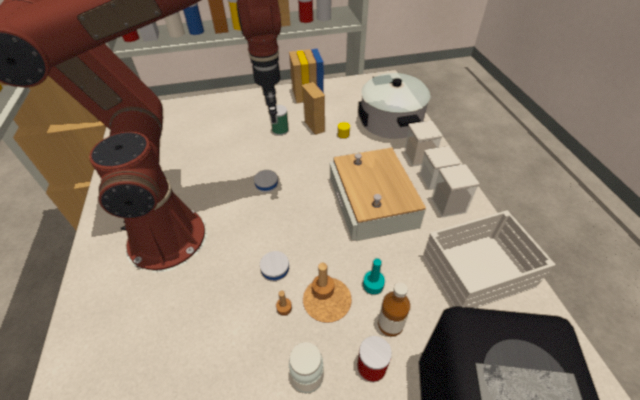

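```bash
python3 - <<'E'
from h import *
x,y=.456,-.3005
robot.move_to([x,y,.25],[180,0,90])
robot.move_linear([x,y,.0945],feed=.2); st('down')
fingers.close_gripper(force=120); s=st('grip')
robot.move_linear([x,y,.15],feed=.15); st('lift')
robot.pause(.3);s=st('hold')
snap("side","g_side")
im,d,P=snap("scene","g_scene")
E
```

```text
down t 44.88 p [ 0.4567 -0.3009  0.0959] F [-0.7 -0.9  0.8] gap 1.001
grip t 45.47 p [ 0.4563 -0.301   0.0951] F [-0.7 -1.4  4.6] gap 0.277
lift t 45.98 p [ 0.4558 -0.3002  0.149 ] F [ 0.8  0.9 -5.4] gap 0.279
hold t 46.28 p [ 0.4557 -0.3001  0.149 ] F [ 0.5  0.1 -2.9] gap 0.279
```

View pics/g_side.png

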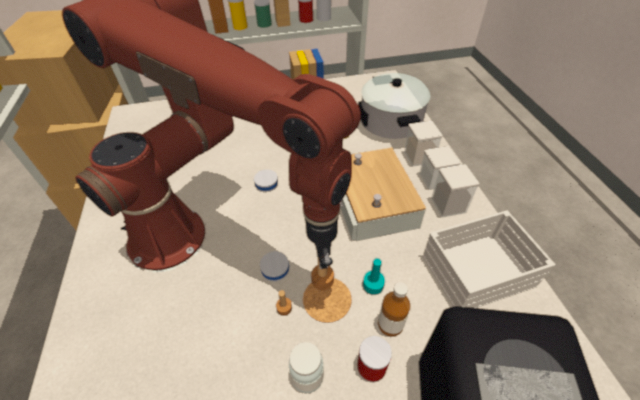

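```bash
cat >> h.py <<'E'
OFF=.090
def strike(x,y,face,feed,hover=.211):
    robot.move_to([x,y,OFF+hover],[180,0,90]); robot.pause(.2)
    a=st('hover')
    robot.move_linear([x,y,OFF+face],feed=feed); b=st('hit')
    robot.move_linear([x,y,OFF+hover],feed=.3)
    print('dt',b['time']-a['time'])
E
python3 - <<'E'
from h import *
robot.move_linear([.456,-.3005,.30],feed=.25)
strike(.6712,-.102,.117,.3)
robot.move_to([.5,-.25,.33],[180,0,90])
for n in ["scene","side"]:
    im,d,P=snap(n,"h_"+n); z=P[...,2]
    for c in [(.669,.0973),(.6712,-.102)]:
        m=(z>.109)&(np.hypot(P[...,0]-c[0],P[...,1]-c[1])<.02)
        print(n,m.sum(),np.round(np.percentile(P[m][:,2],[50,80,100]),4) if m.any() else '')
E
```

```text
hover t 48.46 p [ 0.6707 -0.1034  0.3015] F [-0.5 -0.  -3.5] gap 0.275
hit t 48.92 p [ 0.6706 -0.1025  0.207 ] F [ 1.  -1.6 -3.3] gap 0.278
dt 0.4666999999999959
scene 63 [0.1352 0.1383 0.1433]
scene 41 [0.1169 0.1202 0.1251]
side 55 [0.1354 0.1384 0.1425]
side 51 [0.1184 0.1196 0.1226]
```

View pics/h_scene.png

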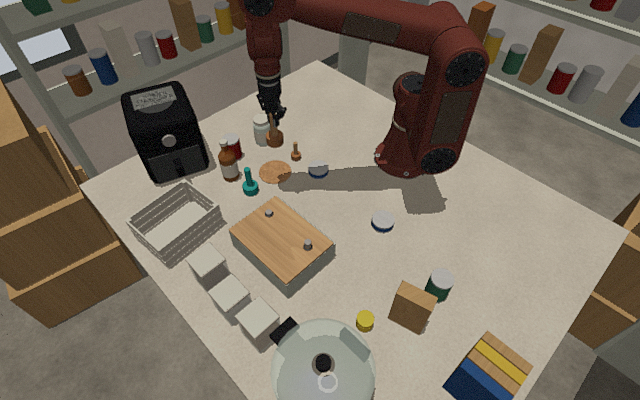

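```bash
python3 - <<'E'
from h import *
R={}
for k in range(4):
  for n in ["scene","side"]:
    im,d,P=snap(n); z=P[...,2]
    for c in [(.669,.0973),(.6712,-.102)]:
        c=np.array(c)+({'scene':(.001,.002),'side':(-.001,-.003)}[n])
        m=(z>.110)&(np.hypot(P[...,0]-c[0],P[...,1]-c[1])<.009)
        R.setdefault((n,c[1]>0),[]).append(np.median(P[m][:,2]))
    m=(z>.1)&(z<.108)&(abs(P[...,0]-.7)<.08)&(abs(P[...,1])<.08); R.setdefault(n+'top',[]).append(np.median(z[m]))
for k,v in R.items(): print(k,np.round(v,4))
s=st()
im,d,P=snap("side"); print(look_for("side","mallet"))
E
```

```text
('scene', np.True_) [0.1371 0.1372 0.1367 0.1381]
('scene', np.False_) [0.1183 0.1193 0.1195 0.1207]
scenetop [0.105  0.1049 0.105  0.105 ]
('side', np.True_) [0.1369 0.1353 0.1331 0.1343]
('side', np.False_) [0.1197 0.1187 0.1197 0.1182]
sidetop [0.1052 0.1052 0.1052 0.1052]
 t 50.8 p [ 0.5002 -0.2498  0.3299] F [-0.5 -0.4 -3.3] gap 0.28
[{'rect': [362.0, 257.4, 385.3, 294.4], 'p': 0.71}, {'rect': [320.5, 206.2, 347.9, 232.6], 'p': 0.64}, {'rect': [273.6, 287.3, 292.7, 319.6], 'p': 0.62}]
```

```bash
python3 - <<'E'
from h import *
strike(.6712,-.102,.113,.3)
strike(.669,.0975,.113,.3)
strike(.669,.0975,.112,.3)
robot.move_to([.5,-.25,.33],[180,0,90])
R={}
for k in range(4):
  for n in ["scene","side"]:
    im,d,P=snap(n,f"i{k}_{n}"); z=P[...,2]
    for c in [(.669,.0973),(.6712,-.102)]:
        c=np.array(c)+({'scene':(.001,.002),'side':(-.001,-.003)}[n])
        m=(z>.110)&(np.hypot(P[...,0]-c[0],P[...,1]-c[1])<.009)
        R.setdefault((n,c[1]>0),[]).append(np.median(P[m][:,2]))
for k,v in R.items(): print(k,np.round(v,4))
E
```

```text
hover t 52.01 p [ 0.6708 -0.1032  0.3017] F [ 0.3 -0.  -4.1] gap 0.277
hit t 52.48 p [ 0.6705 -0.1024  0.203 ] F [ 0.1 -0.2 -4.4] gap 0.276
dt 0.4750000000000014
hover t 53.98 p [0.6691 0.0963 0.3006] F [ 0.  -0.4 -3. ] gap 0.277
hit t 54.45 p [0.6688 0.0968 0.2029] F [ 0.1 -0.2 -3. ] gap 0.275
dt 0.4750000000000014
hover t 55.38 p [0.6688 0.0976 0.3005] F [ 0.3  0.4 -3.3] gap 0.275
hit t 55.86 p [0.6685 0.0976 0.2016] F [ 0.6  0.5 -3.1] gap 0.278
dt 0.48329999999999984
('scene', np.True_) [0.1186 0.119  0.1192 0.1186]
('scene', np.False_) [0.1181 0.1175 0.1193 0.1186]
('side', np.True_) [0.119  0.1193 0.1199 0.1191]
('side', np.False_) [0.1193 0.1187 0.1188 0.1184]
```

View pics/i0_side.png

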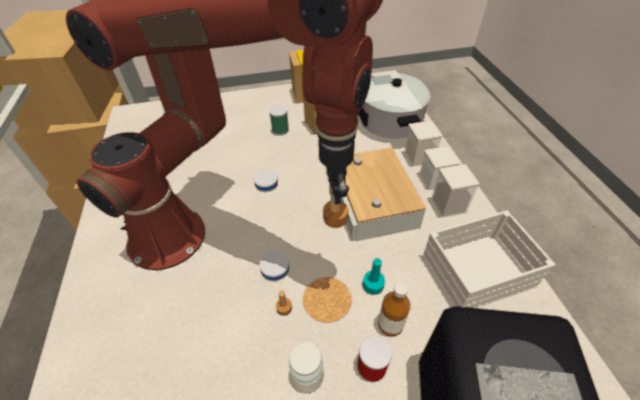

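```bash
python3 - <<'E'
from h import *
s=st()
for n in ["scene","side"]:
    im,d,P=snap(n); hsv=cv2.cvtColor(im,cv2.COLOR_RGB2HSV)
    m=(np.hypot(P[...,0]-.5,P[...,1]+.25)<.045)&(P[...,2]>.15)&(P[...,2]<.35)&(hsv[...,1]>80)
    q=P[m]; h,e=np.histogram(q[:,2],bins=np.arange(.22,.34,.004)); print(n,len(q),dict(zip(e[:-1].round(3),h)))
    w=q[np.hypot(q[:,0]-.5,q[:,1]+.25)>.02]; print(np.percentile(w[:,2],[1,50,90,99]).round(4))
E
```

```text
t 58.18 p [ 0.5002 -0.2497  0.33  ] F [-0.3 -0.  -4.1] gap 0.274
scene 289 {np.float64(0.22): np.int64(0), np.float64(0.224): np.int64(0), np.float64(0.228): np.int64(0), np.float64(0.232): np.int64(0), np.float64(0.236): np.int64(0), np.float64(0.24): np.int64(0), np.float64(0.244): np.int64(0), np.float64(0.248): np.int64(0), np.float64(0.252): np.int64(0), np.float64(0.256): np.int64(3), np.float64(0.26): np.int64(13), np.float64(0.264): np.int64(13), np.float64(0.268): np.int64(13), np.float64(0.272): np.int64(12), np.float64(0.276): np.int64(13), np.float64(0.28): np.int64(17), np.float64(0.284): np.int64(18), np.float64(0.288): np.int64(60), np.float64(0.292): np.int64(55), np.float64(0.296): np.int64(7), np.float64(0.3): np.int64(7), np.float64(0.304): np.int64(7), np.float64(0.308): np.int64(5), np.float64(0.312): np.int64(5), np.float64(0.316): np.int64(7), np.float64(0.32): np.int64(8), np.float64(0.324): np.int64(2), np.float64(0.328): np.int64(5), np.float64(0.332): np.int64(2), np.float64(0.336): np.int64(3)}
[0.2594 0.2876 0.2934 0.3468]
side 562 {np.float64(0.22): np.i
[... 275 characters left out ...]
0.256): np.int64(16), np.float64(0.26): np.int64(19), np.float64(0.264): np.int64(29), np.float64(0.268): np.int64(24), np.float64(0.272): np.int64(24), np.float64(0.276): np.int64(24), np.float64(0.28): np.int64(24), np.float64(0.284): np.int64(25), np.float64(0.288): np.int64(190), np.float64(0.292): np.int64(93), np.float64(0.296): np.int64(13), np.float64(0.3): np.int64(10), np.float64(0.304): np.int64(14), np.float64(0.308): np.int64(9), np.float64(0.312): np.int64(13), np.float64(0.316): np.int64(9), np.float64(0.32): np.int64(9), np.float64(0.324): np.int64(1), np.float64(0.328): np.int64(4), np.float64(0.332): np.int64(2), np.float64(0.336): np.int64(5)}
[0.2582 0.2889 0.2926 0.3388]
```

```bash
python3 - <<'E'
import h
from h import *
h.OFF=.0765
strike(.669,.0975,.117,.3,.2)
strike(.6712,-.102,.117,.3,.2)
robot.move_to([.462,-.330,.30],[180,0,90]); robot.pause(.3); st()
R={}
for k in range(4):
  for n in ["scene","side"]:
    im,d,P=snap(n,f"j{k}_{n}"); z=P[...,2]
    for c in [(.669,.0973),(.6712,-.102)]:
        c=np.array(c)+({'scene':(.001,.002),'side':(-.001,-.003)}[n])
        m=(z>.110)&(np.hypot(P[...,0]-c[0],P[...,1]-c[1])<.009)
        R.setdefault((n,c[1]>0),[]).append(np.median(P[m][:,2]))
    hsv=cv2.cvtColor(im,cv2.COLOR_RGB2HSV)
    m=(np.hypot(P[...,0]-.462,P[...,1]+.33)<.045)&(z>.15)&(z<.35)&(hsv[...,1]>80)
    q=P[m];w=q[np.hypot(q[:,0]-.462,q[:,1]+.33)>.02]; print(n,np.percentile(w[:,2],[0,1,50,80,90]).round(4))
for k,v in R.items(): print(k,np.round(v,4))
cv2.imwrite("pics/j_crop.png",cv2.resize(im[150:330,240:440],None,fx=3,fy=3)[:,:,::-1])
E
```

```text
hover t 59.93 p [0.6691 0.0963 0.2769] F [-0.2  0.4 -3.8] gap 0.283
hit t 60.36 p [0.6685 0.097  0.1932] F [-1.1 -0.2 -3. ] gap 0.279
dt 0.42499999999999716
hover t 61.8 p [ 0.6712 -0.1008  0.2763] F [-0.1 -0.2 -3.8] gap 0.279
hit t 62.23 p [ 0.6708 -0.1011  0.1931] F [ 0.1 -0.7 -2.8] gap 0.279
dt 0.42500000000000426
 t 64.13 p [ 0.4625 -0.3295  0.2999] F [-0.7 -0.  -3.6] gap 0.281
scene [0.234  0.2359 0.2666 0.2724 0.2752]
side [0.2368 0.2383 0.2691 0.2713 0.2721]
scene [0.2309 0.2361 0.2658 0.2721 0.2741]
side [0.2364 0.2385 0.269  0.2715 0.2723]
scene [0.2317 0.2362 0.2661 0.2723 0.2756]
side [0.2353 0.2376 0.2691 0.2716 0.2725]
scene [0.2355 0.2376 0.2664 0.2722 0.2736]
side [0.2356 0.2388 0.2693 0.2714 0.2723]
('scene', np.True_) [0.119  0.1187 0.1186 0.1197]
('scene', np.False_) [0.1197 0.1198 0.1185 0.1196]
('side', np.True_) [0.1194 0.1192 0.1195 0.1185]
('side', np.False_) [0.1191 0.1197 0.119  0.1188]
```

View pics/j_crop.png

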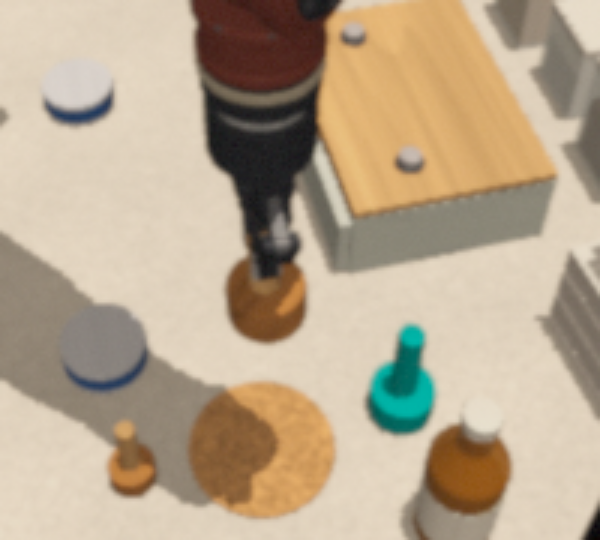

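```bash
python3 - <<'E'
from h import *
x,y=.462,-.330
robot.move_linear([x,y,.085],feed=.15); robot.pause(.2)
b=st('pre')['contact_force'][2]; z=.085
while z>.066:
    z-=.001; robot.move_linear([x,y,z],feed=.03)
    f=monitor.sense()['contact_force'][2]
    if f-b>4: break
st('touch'); print(z,f)
fingers.open_jaws(); robot.pause(.3); st('open')
robot.move_linear([x,y,.25],feed=.15)
robot.move_to([.40,.1,.32],[180,0,90]); robot.pause(.5); st()
for n in ["scene","side"]:
    im,d,P=snap(n,"k_"+n); z=P[...,2]; hsv=cv2.cvtColor(im,cv2.COLOR_RGB2HSV)
    m=(z>.127)&(z<.142)&(np.hypot(P[...,0]-.46,P[...,1]+.33)<.06)
    q=P[m]; print('mallet',cv2.minEnclosingCircle(q[:,:2].astype(np.float32)),np.median(q[:,2]),len(q))
    m=(hsv[...,1]>90)&(z>.002)&(z<.009)&(abs(P[...,0]-.45)<.12)&(abs(P[...,1]+.32)<.12)
    k,l,s,c=cv2.connectedComponentsWithStats(m.astype(np.uint8)); i=1+np.argmax(s[1:,4]); q=P[l==i]; print('mat',cv2.minEnclosingCircle(q[:,:2].astype(np.float32)))
    m=(z>.078)&(z<.09)&(abs(P[...,1])<.2)&(P[...,0]>.4)&(P[...,0]<.597); q=P[m]; print('front',cv2.minAreaRect(q[:,:2].astype(np.float32)))
E
```

```text
pre t 66.32 p [ 0.4622 -0.3303  0.0856] F [-0.5 -0.4 -3.2] gap 0.275
touch t 69.32 p [ 0.4622 -0.3301  0.0735] F [-0.5  1.9  2.2] gap 0.277
0.073 2.2009175265525247
open t 70.24 p [ 0.462 -0.33   0.073] F [-0.9  0.4  0.3] gap 1.001
 t 73.69 p [0.4    0.0999 0.32  ] F [ 0.8  0.5 -0.8] gap 1.0
mallet ((0.46495702862739563, -0.3258744776248932), 0.012330318801105022) 0.13436974430244186 26
mat ((0.46274369955062866, -0.32878291606903076), 0.07067549973726273)
front ((0.5834875106811523, 0.0026725828647613525), (0.2918333411216736, 0.017171988263726234), 88.44788360595703)
mallet ((0.46462732553482056, -0.33203062415122986), 0.012976625934243202) 0.13456422956569036 73
mat ((0.46085605025291443, -0.33086031675338745), 0.06984127312898636)
front ((0.5882412195205688, -0.0066079795360565186), (0.017622653394937515, 0.2941822409629822), 0.5909661054611206)
```

View pics/k_side.png

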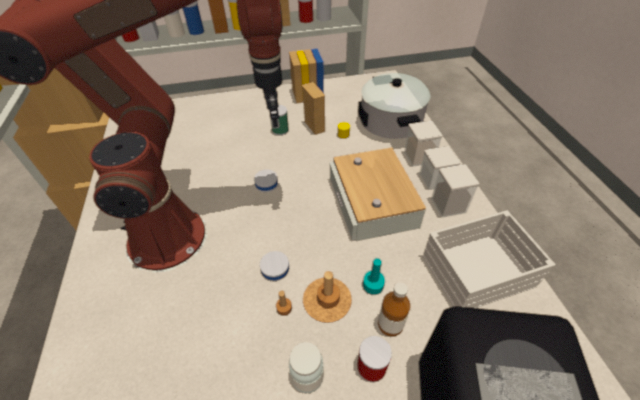

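View pics/k_scene.png

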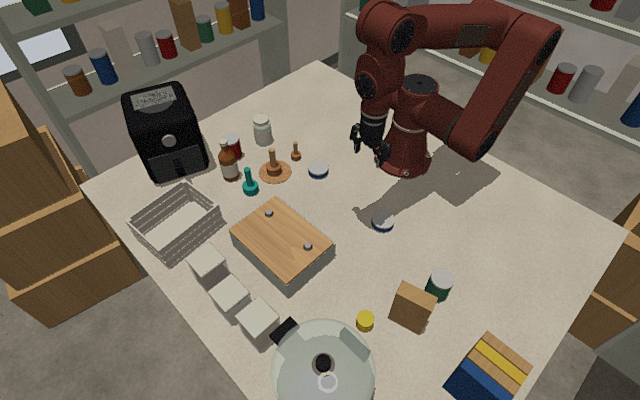

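```bash
python3 - <<'E'
from h import *
robot.close_job(); print('done')
E
```

```text
the job is handed in; nothing more can be done
done
```

The job is done and handed in at about 74 s of robot time; no verdict was reported.

- **Drawer:** I pulled it to its stop and stood the three grey tins upright in a row; only three of the four were there. Then I pushed it shut against its stop. The closed front measures about x = 0.588 m, and I estimate 0.5876 m for fully shut.
- **Pins:** I drove both with quick mallet blows. The right pin read about 119 mm after its first blow. I then gave it two more blows and the left pin three, to be sure. Both heads last measured about 119 mm, which is the home height. The mallet's own blow speed and peak wrist force were not measured; the force readings taken just after each blow were small.
- **Mallet:** It was knocked aside on its mat during the run, so I located it again before gripping it. It also slid roughly 23 mm up in the grip over the blows, so I set it down by feel. It now stands about 4 mm from the mat's centre, with its whole face on the mat.
- **Other goods:** I did not touch the other goods, the yellow tin, or the small and turquoise mallets. They look unmoved in the last pictures.
- **Disagreements:** The two cameras differed by about 4–6 mm in some positions, so I averaged them. After the drawer was shut I had no view of the tins inside.

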